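Clamp the stuck paint jar

TASK

The lid of the middle-sized paint jar is stuck. Stand that jar upright in the jar clamp, slide the jaw up until it holds the jar snugly in the V of the fixed jaw, and then flip the cam lever over, fully down to level, to lock the jaw. Leave the other two jars, the mask, the brush pot and the sanding block where they are.

Things in the scene. Friction and masses are not known exactly. Their poses are not given: they have to be found in the camera images.
- clamp: The jar clamp, fixed to the table: a plywood base 120 mm (its x) by 340 mm (its y) and 12 mm thick. Origin under the base, on the table, 5 mm off the base's middle; z up. Its y axis is the sliding direction and points to the fixed jaw, a dark steel V notch (120 degrees between its 28 mm long arms, 36 mm tall above the base) at the +y end. The base's top (z = 12 mm) is where the jar stands.
- v_corner (a point): Inner corner of the V on the top of the base (clamp x 0, y 125 mm, z 12 mm), axes as the clamp's. The V opens to -y. A jar of radius r sits fully home with its axis 1.155 r on the -y side of this point: 32.3 mm for the middle-sized jar.
- jaw (a joint): Slide of the aluminium moving jaw along the clamp's +y, in m: 0 = fully back, 0.115 = closest to the V. It moves freely with a drag of about 3 N while the lever is up. Snug on the middle-sized jar in the V it reads about 0.085; it starts between 0 and 0.03. When locked it holds against some 30 N or more.
- jaw_face (a point): Middle of the moving jaw's flat rubber face, which looks to +y at the V; the face is 72 mm wide and spans 15 to 53 mm above the table. At joint value q it lies at clamp y = q - 20 mm.
- jaw_tab (a point): Middle of the top edge of the upright push tab at the back of the moving jaw, 70 mm above the table and 97 mm behind the jaw face. The tab is a plate 12 mm thick along clamp y, 44 mm wide along clamp x, and stands 39 mm above the 31 mm high carriage; it can be pushed from behind or pinched from above. The carriage ends 6 mm behind this point.
- lever (a joint): Cam lever on the moving jaw, in rad; its hinge lies along clamp y. 0 = leaning back 0.35 rad from upright towards clamp -x (free); 0.35 = upright; it flips over towards clamp +x and reaches its stop at 1.92, lying level (locked). It starts between 0 and 0.5, stays where left, and stiffens over the last half of its swing (up to about 12 N at its grip).
- lever_hinge (a point): Middle of the lever's hinge, 52 mm above the table, 38 mm behind the jaw face, at clamp x 0.
- lever_end (a point): Free end of the lever, 85 mm from its hinge. The lever is a straight bar 10 mm thick (in its swing plane); the outer 42 mm is a black grip 18 mm wide along clamp y.
- jar_small: Closed round paint jar, dark blue with paper band and black lid, 46 mm diameter, 54 mm tall. Origin under its middle, z up. Not the one wanted.
- jar_medium: The middle-sized jar, alike but 56 mm diameter, 64 mm tall, 130 to 250 g. Straight-sided. Origin under its middle, z up.
- jar_large: Alike, 66 mm diameter, 74 mm tall. Origin under its middle, z up. Not the one wanted.
- mask: Bystander: a dull gold half mask standing on its temples as an arch 150 mm wide (y), 64 mm high, 74 mm deep (x). Origin on the table under its middle.
- brush_pot: Bystander: grey plastic pot with brushes, 72 mm diameter, pot 100 mm and brushes 220 mm tall. Origin under its middle.
- sanding_block: Bystander: cork sanding block 100 x 62 x 26 mm lying flat. Origin under its middle.
Not all that is in view belongs to the job. What is shaped like the jar_medium but red or yellow is not meant.

How it is judged:
On the way, in this order (a step that is already met when the one before it is completed fails the run):
1. With the lever still up (below 0.9 rad), the middle-sized jar stands upright in the V and the jaw is slid up snug against it (x of jar_medium in the frame of v_corner between -0.004 and 0.004 m and y of jar_medium in the frame of v_corner above -0.0358 m and z of jar_medium in the frame of v_corner between -0.004 and 0.004 m and angle between jar_medium's own z axis and vertical below 0.08 rad and y of jaw_face in the frame of v_corner above -0.0643 m and value of joint lever below 0.9 rad), for 0.2 s.
2. The lever is flipped down to lock the jaw on the jar (x of jar_medium in the frame of v_corner between -0.004 and 0.004 m and y of jar_medium in the frame of v_corner above -0.0358 m and z of jar_medium in the frame of v_corner between -0.004 and 0.004 m and angle between jar_medium's own z axis and vertical below 0.08 rad and y of jaw_face in the frame of v_corner above -0.0643 m and value of joint lever above 1.7 rad), for 0.2 s.
At the end, for the whole second after the job is handed in: The middle-sized jar stands at rest, upright (0.08 rad), on the clamp's base, within 4 mm of the V's centre line and 3.5 mm of fully home in the V; the jaw face is within 4 mm of snug on it; the lever is past 1.7 of 1.92 rad; other jars and bystanders moved at most 30 mm (all of step 2 and linear speed of jar_medium below 0.02 m/s); the robot touches nothing.
It fails at once if another jar is moved more than 30 mm (distance of any of jar_small, jar_large from where it was at the start of the episode above 0.03 m).
It fails at once if the mask, the brush pot or the sanding block is moved more than 30 mm (distance of any of mask, brush_pot, sanding_block from where it was at the start of the episode above 0.03 m).
It also fails if it takes over 56 s, if anything falls off the work surface, if the arm or the gripper's body presses on something with over 40 N, if the wrist force passes 120 N, or if a joint passes its speed limit or range.

ROBOT

A 7-joint arm with a two-finger parallel gripper is mounted at the origin on the work surface. World frame = base frame: x ahead of the robot, y to its left, z up, the work surface at z = 0. Lengths are in m, angles in rad, forces in N, time in s.
With the tool pointing down it reaches from about 0.425 to 0.8 m from the base axis. Payload 8.3 kg.
Tool frame: the origin (TCP) lies on the mounting face of the last link; the fingertips stand 173 mm ahead of it and the grasp point (between the pads) lies 155 mm ahead of it; z points along the fingers, y is the line along which they close (so a half turn about z gives the same grasp; the last joint's range is limited). The gripper opens to 85 mm and grips with 20 to 120 N. Pads are 22 mm wide; open, the fingers measure 114 mm over their backs; the gripper's body (76 mm by 85 mm) begins 54 mm behind the grasp point. The pads swing forward as they close: fully open they stand 13 mm farther back than shut.
Start: joints at [1.209, 0.383, 0.016, 1.37, -0.006, 1.388, -0.046], TCP at [0.184, -0.597, 0.405] pointing down, gripper open.
Joint ranges: [-2.95, 2.95], [-0.25, 2.06], [-1.52, 1.56], [0.18, 2.33], [-1.44, 4.58], [0.02, 2.06], [-3.01, 3.01]. Speed limits (rad/s): [2.39, 2.39, 3.01, 3.01, 3.14, 3.14, 3.14].

INTERFACE

Orientations are given as a rotation vector (axis times angle).
In Python, from rig import status, imaging, r gives the robot as it stands.
- The arm moves only by the shell command python3 -m inch 'ROWS'. ROWS is JSON, a list of rows, each an object with "rot": the turn, a rotation vector about the tool's x, y, z in degrees, a list of three; "dp": the shift along the tool's x, y, z in mm, a list of three; "claw": the closure, from -1 (fully open) to 1 (shut), so that 0 is half open. In form: [{"rot": [ax, ay, az], "dp": [tx, ty, tz], "claw": claw}, ...]. A call has 1 to 5 rows; each row is the pose to reach, as a shift and turn from the pose commanded when the call began, along the tool's axes at that moment; what a row does not reach only later rows make up. A row lasts 1/12 s, in which the tool goes at most 41.7 mm and 7.16 degrees, less where a joint would pass 70% of its speed; a pose out of reach is approached as far as the arm can. A call with a gripper value outside its range is refused whole. The fingers move at their own pace and stop on an object; the grip force is fixed at half the most. Time passes only in rows, so rows that repeat a pose let the fingers close. It gives the time, the measured TCP pose, the force, the opening and the grip force at its end, in the units of the state.
- status.get_state(): the state, without advancing time (a new reading comes with each control period).
- imaging.capture(name): name is "scene" or "top"; returns a dict with "pixels" (420x560x3 uint8, red, green, blue), "fx", "fy", "cx", "cy" (pixels), "k1" (the pictures are not rectified: a ray, as slopes to the right and down, at radius r is drawn at 1 + k1 r^2 times it, then the intrinsics apply), "cam_to_world" (4x4, takes a point from camera to world coordinates). Camera axes: x right, y up, looking along -z (the intrinsics and any distortion apply to the point x, -y, -z); pixel columns grow to the right and rows downward; lengths in m; the calibration is good to about 2 mm. A picture is of the moment at which its call begins. There is no depth.
- r.job_done(): hands the job in; it is judged then, once.
The state is a dict: "t": time; "joint_pos": joint angles; "dq": joint speeds; "joint_efforts": joint torques, N m; "tool_pos": TCP position; "tcp_rot": TCP orientation; "contact_force": force on the tool from outside, world axes, zero at the start; "wrist_torque": the same for the moment, N m; "opening": finger opening in m; "grip_force": force on a finger pad.
Only numpy, scipy, OpenCV 4.12 (cv2) and the standard library are available. Lean on these libraries where they do the work, as an engineer would, in place of code of your own. Each camera call takes 0.05 s, during which the arm holds its last target. There are 200 camera calls.

## Working session

There is one attempt and no reset: what is moved stays moved. The work goes in short steps, Python scripts to look and compute and a shell command to move; the robot and the scene stay as the last step left them, time stands still between calls to the robot, and variables do not carry over. Pictures are saved under pics/ and viewed, at most 13 in all, crops included, and the job is handed in when it is done.

```bash
mkdir -p pics; ls; python3 - <<'E'
from rig import status, imaging, r
import cv2,pickle
s=status.get_state();print(s)
for n in("scene","top"):
    c=imaging.capture(n);pickle.dump(c,open(n+".pkl","wb"))
    cv2.imwrite(f"pics/{n}0.png",cv2.cvtColor(c["pixels"],cv2.COLOR_RGB2BGR));print(n,c["fx"],c["cx"],c["cy"],c["k1"],c["cam_to_world"])
E
```

```text
pics
{'t': 0.0, 'joint_pos': array([ 1.20913878,  0.38422853,  0.01637844,  1.37119389, -0.00629167,
        1.38819397, -0.04648223]), 'dq': array([-0.0011628 ,  0.00168989,  0.00051996,  0.00061844,  0.00026925,
        0.0015983 , -0.00044545]), 'joint_efforts': array([ 1.92886910e-04, -6.27599430e+01,  8.44508763e-01, -3.71818078e+01,
        1.64694269e-02,  1.44321608e-02, -6.30984255e-05]), 'tool_pos': array([ 0.18394224, -0.59713567,  0.40366657]), 'tcp_rot': array([-3.10466548e+00, -4.67376586e-01,  5.32744838e-04]), 'contact_force': array([ 0.19924627,  0.01755218, -0.0288246 ]), 'wrist_torque': array([0.0138503 , 0.07013342, 0.02011908]), 'grip_force': 0.0, 'opening': 0.0851688296142877}
scene 492.0337168121312 273.58337944751986 212.53624463134176 -0.1351423127752819 [[-0.68710925 -0.61262486  0.39060422  1.03501131]
 [ 0.72654822 -0.57719425  0.37279282  0.40568672]
 [-0.00292764  0.5399422   0.84169701  1.09449856]
 [ 0.          0.          0.          1.        ]]
top 508.078642991607 281.92694164292755 215.10434132162402 -0.00022467540673154702 [[-0.02538304  0.99672808 -0.07673869  0.42122294]
 [-0.99966174 -0.02487258  0.00760054 -0.06143787]
 [ 0.00566699  0.07690566  0.99702227  1.69902703]
 [ 0.          0.          0.          1.        ]]
```

View pics/scene0.png

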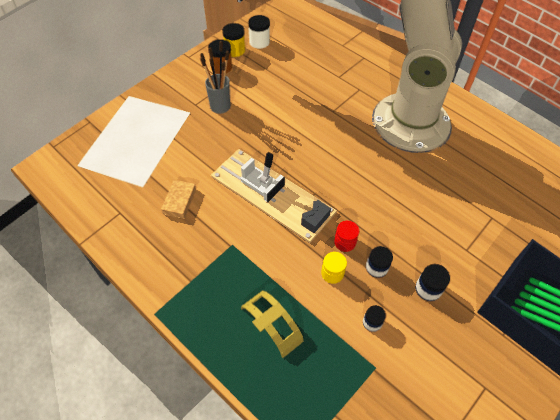

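View pics/top0.png

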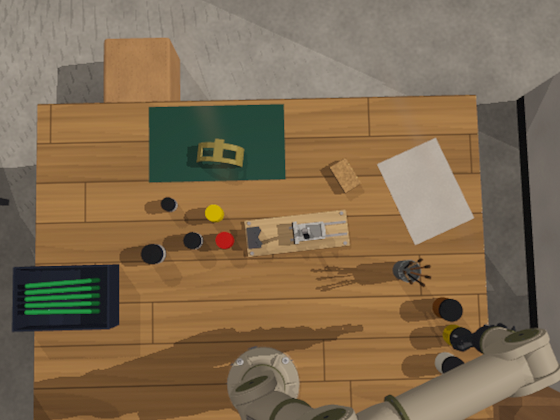

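The scene view shows three dark blue jars with black lids at about (380,262), (433,282) and (374,318), which are (193,240), (152,254) and (168,204) in the top view. Red (224,240) and yellow (214,213) are decoys. The clamp runs from (348,230) to the V at (255,237) in top. By lid size, (193,240) should be the medium jar. Next I measure and take enlarged crops.

```bash
cat > h.py <<'E'
import numpy as np,cv2,pickle
def K(c): return np.array([[c["fx"],0,c["cx"]],[0,c["fy"],c["cy"]],[0,0,1.]])
def plane(c,uv,z):
    uv=np.atleast_2d(np.float64(uv)).reshape(-1,1,2)
    p=cv2.undistortPoints(uv,K(c),np.array([c["k1"],0,0,0])).reshape(-1,2)
    T=np.array(c["cam_to_world"]);d=np.c_[p[:,0],-p[:,1],-np.ones(len(p))]@T[:3,:3].T
    return T[:3,3]+d*((z-T[2,3])/d[:,2])[:,None]
def proj(c,P):
    T=np.array(c["cam_to_world"]);q=(np.atleast_2d(P)-T[:3,3])@T[:3,:3]*[1,-1,-1]
    return cv2.projectPoints(q,np.zeros(3),np.zeros(3),K(c),np.array([c["k1"],0,0,0]))[0].reshape(-1,2)
def load(n): return pickle.load(open(n+".pkl","rb"))
def grab(n):
    from rig import imaging
    c=imaging.capture(n);pickle.dump(c,open(n+".pkl","wb"));return c
def crop(c,x0,y0,w,h,s,name):
    a=cv2.cvtColor(c["pixels"],cv2.COLOR_RGB2BGR)[y0:y0+h,x0:x0+w]
    cv2.imwrite("pics/"+name,cv2.resize(a,None,fx=s,fy=s,interpolation=cv2.INTER_CUBIC))
E
python3 - <<'E'
from h import *
s,t=load("scene"),load("top")
for n,c,seeds in(("scene",s,[(380,256),(435,275),(375,314)]),("top",t,[(193,240),(152,254),(168,204)])):
    v=c["pixels"].max(2).astype(np.uint8)
    m=(v<45).astype(np.uint8);k,L,st,ce=cv2.connectedComponentsWithStats(m)
    for u in seeds:
        l=L[u[1],u[0]];ct=cv2.findContours((L==l).astype(np.uint8),0,2)[0]
        if l==0: print(n,u,"bg");continue
        for z in(.054,.064,.074):
            pts=plane(c,ct[0].reshape(-1,2),z)[:,:2];b,rd=cv2.minEnclosingCircle(pts.astype(np.float32))
            print(n,u,st[l],z,np.round(plane(c,ce[l],z)[0],4),np.round(b,4),"D mm",round(2000*rd))
a=np.hstack([cv2.resize(cv2.cvtColor(c["pixels"],4)[y:y+h,x:x+w],(W,500),interpolation=2) for c,x,y,w,h,W in((s,205,145,250,190,660),)])
cv2.imwrite("pics/sc.png",a)
crop(t,130,190,230,80,3.4,"tc.png")
E
```

```text
scene (380, 256) [369 247  24  24 440] 0.054 [0.472  0.2197 0.054 ] [0.4719 0.2208] D mm 67
scene (380, 256) [369 247  24  24 440] 0.064 [0.4774 0.2215 0.064 ] [0.4774 0.2225] D mm 66
scene (380, 256) [369 247  24  24 440] 0.074 [0.4829 0.2233 0.074 ] [0.4828 0.2243] D mm 65
scene (435, 275) [421 265  29  29 639] 0.054 [0.4267 0.3475 0.054 ] [0.4269 0.3477] D mm 80
scene (435, 275) [421 265  29  29 639] 0.064 [0.4326 0.3481 0.064 ] [0.4327 0.3483] D mm 79
scene (435, 275) [421 265  29  29 639] 0.074 [0.4384 0.3486 0.074 ] [0.4386 0.3488] D mm 78
scene (375, 314) [366 306  19  21 311] 0.054 [0.5958 0.2985 0.054 ] [0.5964 0.298 ] D mm 51
scene (375, 314) [366 306  19  21 311] 0.064 [0.6    0.2995 0.064 ] [0.6006 0.299 ] D mm 50
scene (375, 314) [366 306  19  21 311] 0.074 [0.6043 0.3005 0.074 ] [0.6048 0.3001] D mm 50
top (193, 240) [184 232  17  17 217] 0.054 [0.4737 0.2188 0.054 ] [0.4731 0.2185] D mm 55
top (193, 240) [184 232  17  17 217] 0.064 [0.4734 0.2171 0.064 ] [0.4728 0.2168] D mm 54
top (193, 240) [184 232  17  17 217] 0.074 [0.4731 0.2154 0.074 ] [0.4725 0.2151] D mm 54
top (152, 254) [141 244  22  20 336] 0.054 [0.4336 0.3491 0.054 ] [0.4336 0.3491] D mm 69
top (152, 254) [141 244  22  20 336] 0.064 [0.4336 0.3466 0.064 ] [0.4335 0.3466] D mm 68
top (152, 254) [141 244  22  20 336] 0.074 [0.4335 0.3441 0.074 ] [0.4335 0.3441] D mm 68
top (168, 204) [161 198  14  13 141] 0.054 [0.5938 0.2958 0.054 ] [0.5933 0.2967] D mm 45
top (168, 204) [161 198  14  13 141] 0.064 [0.5927 0.2936 0.064 ] [0.5922 0.2946] D mm 45
top (168, 204) [161 198  14  13 141] 0.074 [0.5917 0.2914 0.074 ] [0.5912 0.2924] D mm 44
```

View pics/sc.png

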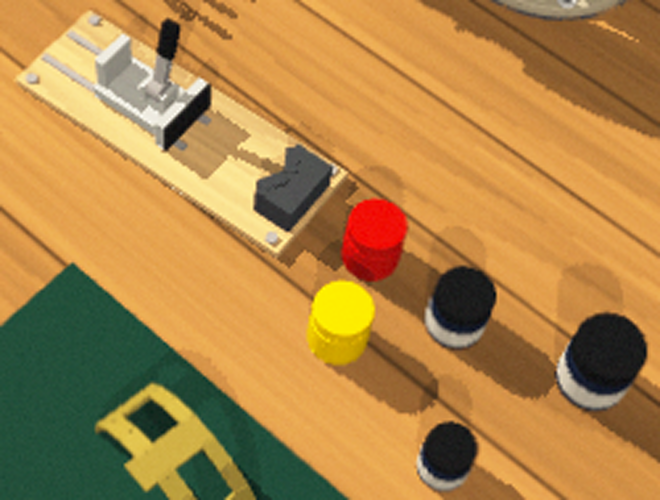

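View pics/tc.png

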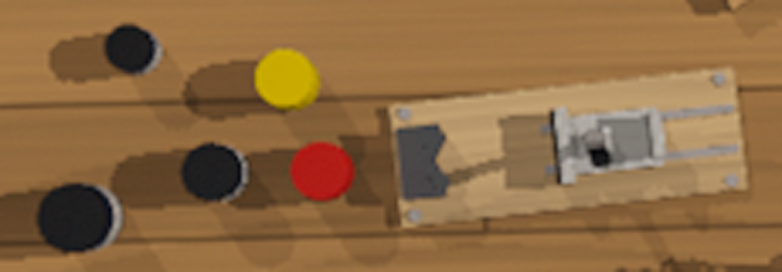

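Medium jar is confirmed: the top-view lid at (193,240) is 54–55 mm across, against 45 for (168,204) and 68 for (152,254). It stands at about (0.473, 0.217). The crops show the blue-banded jar there, with red and yellow decoys apart. The clamp base corners in the top crop are about (388,107), (402,228), (735,68) and (747,186), with the lever roughly upright at crop (599,150).

```bash
python3 - <<'E'
from h import *
s,t=load("scene"),load("top")
hsv=cv2.cvtColor(t["pixels"],cv2.COLOR_RGB2HSV)
print(hsv[225,270],hsv[222,330],"table",hsv[200,270],hsv[260,300])
# corners in top crop
u=(np.array([(388,107),(402,228),(747,186),(735,68)])+.5)/3.4-.5+[130,190]
W=plane(t,u,.012)[:,:2]
def rep(W,n):
    print(n,np.round(W,4).tolist());e=[np.linalg.norm(W[i]-W[i-3]) for i in range(4)];print("edges",np.round(e,4))
    c=W.mean(0);y=(W[0]+W[1]-W[2]-W[3]);y/=np.linalg.norm(y);print("centre",c,"ydir",y,np.degrees(np.arctan2(-y[0],y[1])))
rep(W,"top")
# scene crop corners: V end: near-front(278,255) ,(350,172); back (85,12),(18,82)
f=np.array([250/660,190/500])
us=(np.array([(350,172),(280,252),(16,80),(88,11)])+.5)*f-.5+[205,145]
us=us[[1,0,3,2]]
rep(plane(s,us,.012)[:,:2],"scene")
for nm,uu,z in(("V rim",(267,237),.05),("red",(224,240),.064),("pot",(403,272),.1),("sand",(344,176),.026)):print(nm,plane(t,uu,z)[0])
# lever end top: crop (599,156) ; tab ; V inner corner(437,160) z .048
for nm,p,z in(("lever end",(600,152),.13),("Vcorner",(436,160),.048),("jawface L",(553,112),.053),("jawface R",(562,182),.053),("tab top",(660,112),.07),("tab bot",(664,168),.07)):
    print(nm,plane(t,(np.array(p)+.5)/3.4-.5+[130,190],z)[0].round(4))
for nm,p,z in(("lever end s",(172,24),.135),("faceL",(209,86),.053),("faceR",(163,128),.053),("tabA",(122,36),.07),("tabB",(98,58),.07)):
    print(nm,plane(s,(np.array(p)+.5)*f-.5+[205,145],z)[0].round(4))
E
```

```text
[ 17 106 182] [ 14  42 156] table [ 16 149 157] [ 16 147 154]
top [[0.5342, 0.0531], [0.4159, 0.0418], [0.4482, -0.2955], [0.564, -0.2878]]
edges [0.1188 0.3388 0.1161 0.3422]
centre [ 0.49056479 -0.12210496] ydir [-0.09120085  0.99583252] 5.232695086102334
scene [[0.5291, 0.0521], [0.4123, 0.0427], [0.4452, -0.2965], [0.5623, -0.2842]]
edges [0.1172 0.3407 0.1178 0.3379]
centre [ 0.48724933 -0.12148376] ydir [-0.09743195  0.99524219] 5.5913097403780645
V rim [ 0.47813585 -0.02379202  0.05      ]
red [0.47149843 0.11422524 0.064     ]
pot [ 0.35605807 -0.44839842  0.1       ]
sand [ 0.67520007 -0.28381808  0.026     ]
lever end [ 0.4805 -0.1466  0.13  ]
Vcorner [0.4799 0.0058 0.048 ]
jawface L [ 0.5227 -0.107   0.053 ]
jawface R [ 0.4558 -0.1138  0.053 ]
tab top [ 0.5191 -0.2077  0.07  ]
tab bot [ 0.4662 -0.2098  0.07  ]
lever end s [ 0.4687 -0.1467  0.135 ]
faceL [ 0.453  -0.1116  0.053 ]
faceR [ 0.5216 -0.1095  0.053 ]
tabA [ 0.4763 -0.2101  0.07  ]
tabB [ 0.5128 -0.2076  0.07  ]
```

Both views agree to about 3 mm: clamp yaw ≈5.4°, V corner ≈(0.477, 0.007), jaw q≈0.027. I turn the tool to line up with the clamp axes (tool x = clamp y, tool y = clamp x) while lifting, then travel.

```bash
cat >> h.py <<'E'
from scipy.spatial.transform import Rotation as Ro
def goto(x,y,zg,psi=95.4):
    "print rot/dp to bring grasp point (tool down) to x,y,zg"
    from rig import status
    s=status.get_state();R=Ro.from_rotvec(s["tcp_rot"])
    D=Ro.from_euler('z',psi,degrees=True)*Ro.from_euler('x',180,degrees=True)
    rel=R.inv()*D
    d=R.inv().apply(np.array([x,y,zg+.155])-s["tool_pos"])
    print("t",s["t"],"pos",s["tool_pos"].round(4),"open",round(s["opening"],4),"F",s["contact_force"].round(1));print("rot",rel.as_rotvec(degrees=True).round(2),"dp",(d*1000).round(1))
E
python3 -m inch '[{"rot":[0,0,-7],"dp":[0,0,-15],"claw":-1},{"rot":[0,0,-14],"dp":[0,0,-30],"claw":-1},{"rot":[0,0,-21],"dp":[0,0,-45],"claw":-1},{"rot":[0,0,-28],"dp":[0,0,-60],"claw":-1},{"rot":[0,0,-35],"dp":[0,0,-60],"claw":-1}]'
python3 -m inch '[{"rot":[0,0,-7],"dp":[0,0,0],"claw":-1},{"rot":[0,0,-14],"dp":[0,0,0],"claw":-1},{"rot":[0,0,-21],"dp":[0,0,0],"claw":-1},{"rot":[0,0,-28],"dp":[0,0,0],"claw":-1},{"rot":[0,0,-35],"dp":[0,0,0],"claw":-1}]'
python3 -m inch '[{"rot":[0,0,-7],"dp":[0,0,0],"claw":-1},{"rot":[0,0,-8.3],"dp":[0,0,0],"claw":-1}]'
python3 -c "
from h import *
goto(.5,-.25,.31)"
```

```text
t: 0.52
tool_pos: [0.1841, -0.5975, 0.4678]
tcp_rot: [2.814, 1.387, -0.001]
contact_force: [0.5, -0.4, -0.0]
opening: 0.0859
grip_force: 0.0
t: 0.93
tool_pos: [0.184, -0.5973, 0.4641]
tcp_rot: [-2.269, -2.171, -0.001]
contact_force: [-0.7, 0.5, 0.3]
opening: 0.0857
grip_force: 0.0
t: 1.1
tool_pos: [0.1839, -0.5973, 0.4641]
tcp_rot: [-2.106, -2.33, -0.001]
contact_force: [0.4, -0.6, 0.2]
opening: 0.0857
grip_force: 0.0
t 1.1 pos [ 0.1839 -0.5973  0.4641] open 0.0857 F [ 0.4 -0.6  0.2]
rot [-0.01 -0.07  0.36] dp [313.8 349.3  -0.6]
```

```bash

for i in 1 2 3; do python3 -m inch '[{"rot":[0,0,0],"dp":[21,23,0],"claw":-1},{"rot":[0,0,0],"dp":[42,46,0],"claw":-1},{"rot":[0,0,0],"dp":[63,70,0],"claw":-1},{"rot":[0,0,0],"dp":[84,93,0],"claw":-1},{"rot":[0,0,0],"dp":[105,116,0],"claw":-1}]' | grep -E "tool_pos|force"; done
for i in 1 2 3; do python3 -m inch '[{"rot":[0,0,0],"dp":[31,1,0],"claw":-1},{"rot":[0,0,0],"dp":[62,2,0],"claw":-1},{"rot":[0,0,0],"dp":[93,4,0],"claw":-1},{"rot":[0,0,0],"dp":[124,5,0],"claw":-1},{"rot":[0,0,0],"dp":[155,6,0],"claw":-1}]'| grep -E "tool_pos|force"; done
python3 -c "
from h import *
goto(.473,.217,.045)
c=grab('top');crop(c,130,180,160,110,4,'t2.png')
c=grab('scene');crop(c,320,200,140,140,4,'s2.png')"
```

```text
tool_pos: [0.2904, -0.4805, 0.4644]
contact_force: [0.7, -0.1, 0.3]
grip_force: 0.0
tool_pos: [0.3959, -0.3649, 0.4646]
contact_force: [0.7, -1.0, 0.5]
grip_force: 0.0
tool_pos: [0.5014, -0.2496, 0.4646]
contact_force: [-0.0, -0.5, -0.9]
grip_force: 0.0
tool_pos: [0.4917, -0.0944, 0.4645]
contact_force: [0.6, -0.4, 0.4]
grip_force: 0.0
tool_pos: [0.4829, 0.0604, 0.4647]
contact_force: [1.1, 0.1, -0.2]
grip_force: 0.0
tool_pos: [0.4743, 0.2151, 0.4647]
contact_force: [0.4, -0.1, -0.0]
grip_force: 0.0
t 3.6 pos [0.4743 0.2151 0.4647] open 0.0853 F [ 0.4 -0.1 -0. ]
rot [ 0.    0.01 -0.2 ] dp [  2.   -1.1 264.7]
```

```bash

python3 -m inch '[{"rot":[0,0,0],"dp":[2,-1,30],"claw":-1},{"rot":[0,0,0],"dp":[2,-1,65],"claw":-1},{"rot":[0,0,0],"dp":[2,-1,100],"claw":-1},{"rot":[0,0,0],"dp":[2,-1,135],"claw":-1},{"rot":[0,0,0],"dp":[2,-1,165],"claw":-1}]' | grep -E "tool_pos|force"
python3 -m inch '[{"rot":[0,0,0],"dp":[0,0,25],"claw":-1},{"rot":[0,0,0],"dp":[0,0,50],"claw":-1},{"rot":[0,0,0],"dp":[0,0,75],"claw":-1},{"rot":[0,0,0],"dp":[0,0,95],"claw":-1},{"rot":[0,0,0],"dp":[0,0,102],"claw":-1}]' | grep -E "tool_pos|force"
python3 -m inch '[{"rot":[0,0,0],"dp":[0,0,0],"claw":0},{"rot":[0,0,0],"dp":[0,0,0],"claw":0.3},{"rot":[0,0,0],"dp":[0,0,0],"claw":0.6},{"rot":[0,0,0],"dp":[0,0,0],"claw":1},{"rot":[0,0,0],"dp":[0,0,0],"claw":1}]'
```

```text
tool_pos: [0.4731, 0.2148, 0.2974]
contact_force: [0.3, 0.3, -0.6]
grip_force: 0.0
tool_pos: [0.4725, 0.2144, 0.1946]
contact_force: [-0.5, -1.2, -0.2]
grip_force: 0.0
t: 4.95
tool_pos: [0.4741, 0.2161, 0.1993]
tcp_rot: [2.114, 2.323, 0.004]
contact_force: [-0.9, -0.2, 6.4]
opening: 0.0552
grip_force: 63.6
```

Gripped at 55.2 mm opening, which fits the 56 mm jar. Lifting 100 mm and checking.

```bash

python3 -m inch '[{"rot":[0,0,0],"dp":[0,0,-15],"claw":1},{"rot":[0,0,0],"dp":[0,0,-35],"claw":1},{"rot":[0,0,0],"dp":[0,0,-60],"claw":1},{"rot":[0,0,0],"dp":[0,0,-85],"claw":1},{"rot":[0,0,0],"dp":[0,0,-100],"claw":1}]'
python3 -c "
from h import *
goto(.4803,-.0294,.145)
"
```

```text
t: 5.37
tool_pos: [0.4737, 0.2162, 0.3007]
tcp_rot: [2.113, 2.323, 0.004]
contact_force: [1.1, 0.1, -2.1]
opening: 0.0549
grip_force: 63.8
t 5.3667 pos [0.4737 0.2162 0.3007] open 0.0549 F [ 1.1  0.1 -2.1]
rot [ 0.17 -0.04  0.03] dp [-245.1  -16.7    0.5]
```

```bash

python3 -m inch '[{"rot":[0,0,0],"dp":[-20,-1,0],"claw":1},{"rot":[0,0,0],"dp":[-50,-3,0],"claw":1},{"rot":[0,0,0],"dp":[-80,-5,0],"claw":1},{"rot":[0,0,0],"dp":[-110,-7,0],"claw":1},{"rot":[0,0,0],"dp":[-140,-9,0],"claw":1}]' | grep -E "tool_pos|force"
python3 -m inch '[{"rot":[0,0,0],"dp":[-30,-2,0],"claw":1},{"rot":[0,0,0],"dp":[-60,-4,0],"claw":1},{"rot":[0,0,0],"dp":[-85,-6,0],"claw":1},{"rot":[0,0,0],"dp":[-105,-8,0],"claw":1},{"rot":[0,0,0],"dp":[-105,-8,0],"claw":1}]'
python3 -c "
from h import *
goto(.4803,-.0294,.145)
c=grab('scene');crop(c,230,120,150,130,4.6,'s3.png')
a=cv2.cvtColor(c['pixels'],cv2.COLOR_RGB2BGR)
"
```

```text
tool_pos: [0.4775, 0.0742, 0.2982]
contact_force: [0.9, 0.4, -2.5]
grip_force: 63.8
t: 6.2
tool_pos: [0.4795, -0.0349, 0.2979]
tcp_rot: [2.121, 2.316, -0.003]
contact_force: [-0.8, -0.6, -1.9]
opening: 0.0547
grip_force: 63.8
t 6.2 pos [ 0.4795 -0.0349  0.2979] open 0.0547 F [-0.8 -0.6 -1.9]
rot [-0.02  0.13 -0.38] dp [ 5.4  1.3 -2.2]
```

View pics/s3.png

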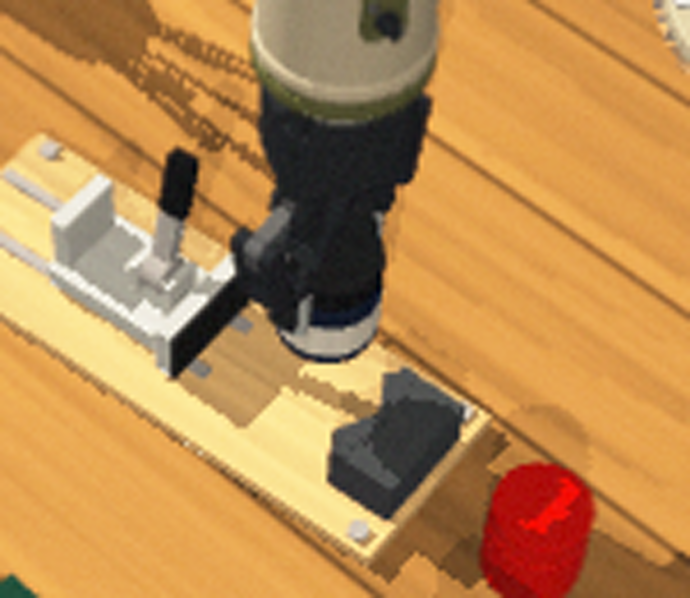

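The jar hangs upright in the fingers at crop (330,320), above the base, with the V at crop (400,440). Lowering it now, short of the V by about 5 mm.

```bash

python3 -m inch '[{"rot":[0,0,0],"dp":[5,1,20],"claw":1},{"rot":[0,0,0],"dp":[5,1,45],"claw":1},{"rot":[0,0,0],"dp":[5,1,65],"claw":1},{"rot":[0,0,0],"dp":[5,1,78],"claw":1},{"rot":[0,0,0],"dp":[5,1,78],"claw":1}]'
python3 -m inch '[{"rot":[0,0,0],"dp":[0,0,2],"claw":1},{"rot":[0,0,0],"dp":[0,0,4],"claw":1},{"rot":[0,0,0],"dp":[0,0,6],"claw":1},{"rot":[0,0,0],"dp":[0,0,6],"claw":1}]'
python3 -c "
from h import *
goto(.4803,-.0294,.0563)
"
```

```text
t: 6.67
tool_pos: [0.4825, -0.0279, 0.2215]
tcp_rot: [2.113, 2.313, 0.001]
contact_force: [2.7, -14.9, 9.8]
opening: 0.0547
grip_force: 65.4
t: 7.0
tool_pos: [0.4827, -0.028, 0.2174]
tcp_rot: [2.112, 2.312, 0.001]
contact_force: [-4.3, -17.7, 24.6]
opening: 0.0552
grip_force: 60.7
t 7.0 pos [ 0.4827 -0.028   0.2174] open 0.0552 F [ -4.3 -17.7  24.6]
rot [ 0.4   0.41 -0.23] dp [-1.1 -2.6  6.1]
```

Contact at −y 18 N and +z 25 N: the jar is rubbing the V early. Backing off 12 mm from the V and lowering again.

```bash

python3 -m inch '[{"rot":[0,0,0],"dp":[0,0,-6],"claw":1},{"rot":[0,0,0],"dp":[-4,-1,-10],"claw":1},{"rot":[0,0,0],"dp":[-8,-2,-10],"claw":1},{"rot":[0,0,0],"dp":[-12,-2,-10],"claw":1},{"rot":[0,0,0],"dp":[-12,-2,-10],"claw":1}]'
python3 -m inch '[{"rot":[0,0,0],"dp":[0,0,3],"claw":1},{"rot":[0,0,0],"dp":[0,0,6],"claw":1},{"rot":[0,0,0],"dp":[0,0,9],"claw":1},{"rot":[0,0,0],"dp":[0,0,9],"claw":1}]'
python3 -c "
from h import *
goto(.4803,-.0294,.0563)
"
```

```text
t: 7.42
tool_pos: [0.4791, -0.0375, 0.2233]
tcp_rot: [-2.114, -2.323, 0.001]
contact_force: [-0.2, -0.9, -2.5]
opening: 0.055
grip_force: 63.4
t: 7.75
tool_pos: [0.479, -0.0366, 0.2137]
tcp_rot: [-2.112, -2.323, 0.001]
contact_force: [0.1, -1.0, -0.9]
opening: 0.0548
grip_force: 63.4
t 7.75 pos [ 0.479  -0.0366  0.2137] open 0.0548 F [ 0.1 -1.  -0.9]
rot [-0.09 -0.04  0.05] dp [7.  2.  2.4]
```

```bash

python3 -m inch '[{"rot":[0,0,0],"dp":[0,0,1],"claw":1},{"rot":[0,0,0],"dp":[0,0,2],"claw":1},{"rot":[0,0,0],"dp":[0,0,2],"claw":1}]' | grep -E "tool_pos|force"
python3 -m inch '[{"rot":[0,0,0],"dp":[0,0,1],"claw":1},{"rot":[0,0,0],"dp":[0,0,1],"claw":1}]' | grep -E "tool_pos|force"
python3 -c "
from h import *
c=grab('scene');crop(c,230,120,150,130,4.6,'s4.png')"
```

```text
tool_pos: [0.4793, -0.0368, 0.2125]
contact_force: [0.9, 0.4, -2.5]
grip_force: 63.4
tool_pos: [0.4794, -0.0369, 0.2117]
contact_force: [0.2, 0.1, -0.9]
grip_force: 63.4
```

View pics/s4.png

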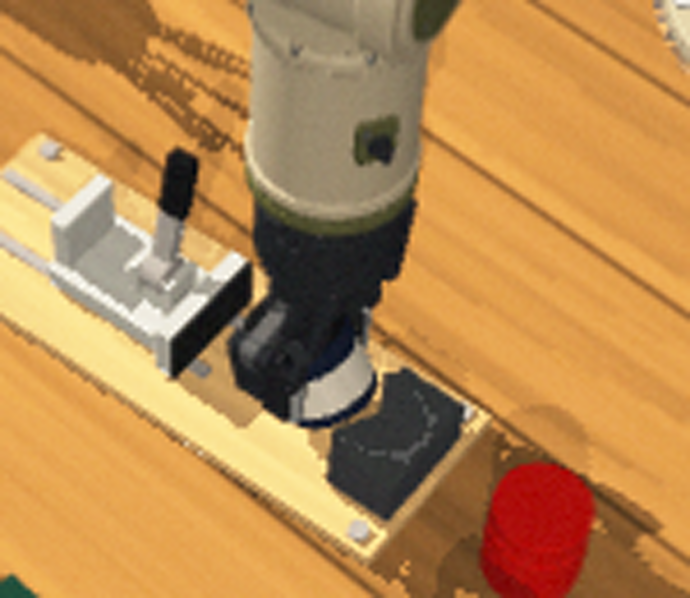

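The jar has tilted in the fingers by about 20°: its bottom edge caught the V's top, and the bottom rim now runs (298,412)–(377,382). I back away 8 mm and press it onto the base, which rights it.

```bash

python3 -m inch '[{"rot":[0,0,0],"dp":[-4,0,0],"claw":1},{"rot":[0,0,0],"dp":[-8,0,0],"claw":1},{"rot":[0,0,0],"dp":[-8,0,2],"claw":1},{"rot":[0,0,0],"dp":[-8,0,3],"claw":1},{"rot":[0,0,0],"dp":[-8,0,3],"claw":1}]' | grep -E "tool_pos|force"
for i in 1 2 3; do python3 -m inch '[{"rot":[0,0,0],"dp":[0,0,1],"claw":1},{"rot":[0,0,0],"dp":[0,0,2],"claw":1},{"rot":[0,0,0],"dp":[0,0,2],"claw":1}]' | grep -E "tool_pos|contact"; done
```

```text
tool_pos: [0.48, -0.0449, 0.2084]
contact_force: [-0.3, 0.4, -2.0]
grip_force: 63.4
tool_pos: [0.48, -0.0447, 0.2065]
contact_force: [0.3, -0.2, -1.9]
tool_pos: [0.4803, -0.0447, 0.205]
contact_force: [-2.8, 1.0, 3.0]
tool_pos: [0.4804, -0.0444, 0.2043]
contact_force: [-8.3, 1.3, 21.2]
```

```bash

python3 -m inch '[{"rot":[0,0,0],"dp":[0,0,0],"claw":0.2},{"rot":[0,0,0],"dp":[0,0,0],"claw":-0.2},{"rot":[0,0,0],"dp":[0,0,0],"claw":-0.6},{"rot":[0,0,0],"dp":[0,0,0],"claw":-0.8},{"rot":[0,0,0],"dp":[0,0,0],"claw":-0.8}]' | grep -E "tool_pos|contact|opening"
python3 -c "
from h import *
c=grab('scene');crop(c,230,120,150,130,4.6,'s5.png')"
```

```text
tool_pos: [0.4802, -0.0449, 0.2027]
contact_force: [1.4, -0.5, -0.2]
opening: 0.0768
```

View pics/s5.png

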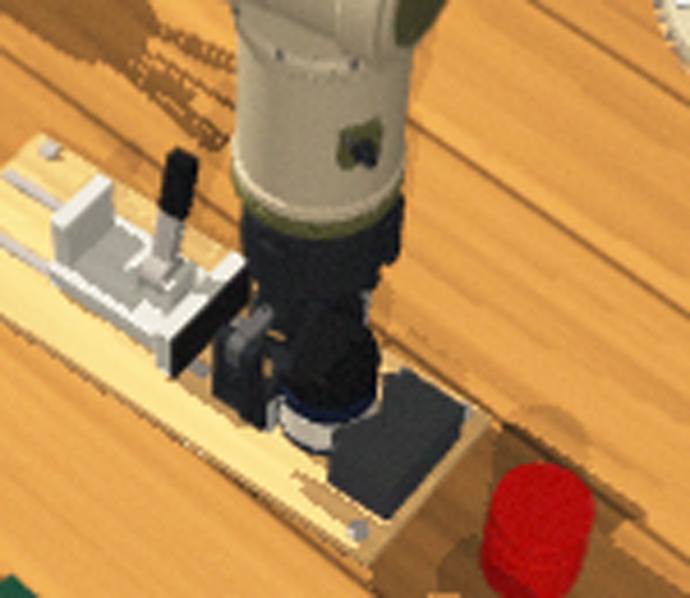

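The jar now stands upright on the base, lid at crop (335,355), beside the V. I lift clear, travel behind the push tab while shutting the fingers, then measure.

```bash

python3 -m inch '[{"rot":[0,0,0],"dp":[0,0,-15],"claw":-1},{"rot":[0,0,0],"dp":[0,0,-45],"claw":-1},{"rot":[0,0,0],"dp":[0,0,-80],"claw":-1},{"rot":[0,0,0],"dp":[0,0,-115],"claw":-1},{"rot":[0,0,0],"dp":[0,0,-145],"claw":-1}]' | grep -E "tool_pos|contact"
python3 -m inch '[{"rot":[0,0,0],"dp":[-25,0,-5],"claw":-1},{"rot":[0,0,0],"dp":[-60,0,-5],"claw":-1},{"rot":[0,0,0],"dp":[-100,0,-5],"claw":0},{"rot":[0,0,0],"dp":[-140,0,-5],"claw":1},{"rot":[0,0,0],"dp":[-175,0,-5],"claw":1}]' | grep -E "tool_pos|contact"
python3 -m inch '[{"rot":[0,0,0],"dp":[-25,1,0],"claw":1},{"rot":[0,0,0],"dp":[-40,1,0],"claw":1},{"rot":[0,0,0],"dp":[-40,1,0],"claw":1}]' | grep -E "tool_pos|contact|opening"
python3 - <<'E'
from h import *
goto(.5009,-.242,.063)
s=grab("scene");t=grab("top")
for n,c,x0,y0,w,h in(("scene",s,285,180,40,50),("top",t,240,215,50,40)):
    v=c["pixels"].max(2);m=(v<45).astype(np.uint8);k,L,st,ce=cv2.connectedComponentsWithStats(m)
    for i in range(1,k):
        if st[i,4]>60 and x0<ce[i,0]<x0+w and y0<ce[i,1]<y0+h:
            ct=cv2.findContours((L==i).astype(np.uint8),0,2)[0][0].reshape(-1,2)
            b,rd=cv2.minEnclosingCircle(plane(c,ct,.076)[:,:2].astype(np.float32));print(n,st[i],np.round(b,4),rd*2000)
a=[cv2.resize(cv2.cvtColor(c["pixels"],4)[y:y+75,x:x+100],(400,300),interpolation=2) for c,x,y in((s,255,150),(t,235,195))]
cv2.imwrite("pics/c6.png",np.hstack(a))
E
```

```text
tool_pos: [0.4801, -0.0446, 0.3498]
contact_force: [2.0, -0.3, 0.2]
tool_pos: [0.4963, -0.2218, 0.3526]
contact_force: [0.5, -0.1, 0.0]
tool_pos: [0.5008, -0.2627, 0.3519]
contact_force: [0.1, -0.2, -0.3]
opening: 0.0124
t 10.9333 pos [ 0.5008 -0.2627  0.3519] open 0.0124 F [ 0.1 -0.2 -0.3]
rot [-0.06  0.   -0.28] dp [ 20.6   2.1 133.9]
scene [291 189  21  23 405] [ 0.4871 -0.0208] 69.4877877831459
top [259 228  17  16 213] [ 0.484  -0.0254] 56.18241801857948
```

View pics/c6.png

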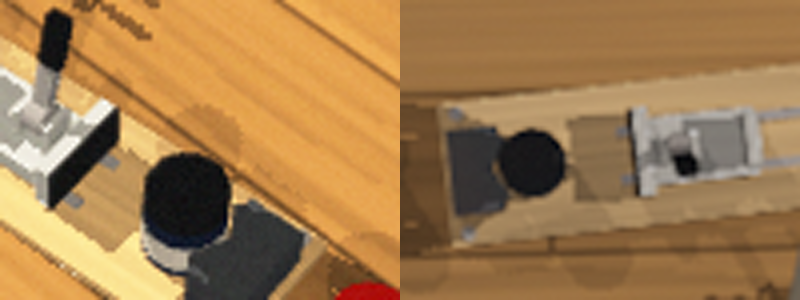

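The jar stands upright and nearly home in the V, at about (0.484, −0.025) from the top view, perhaps 3 mm towards +x, which the V should correct. Descending behind the tab now.

```bash

python3 -m inch '[{"rot":[0,0,0],"dp":[8,2,30],"claw":1},{"rot":[0,0,0],"dp":[8,2,65],"claw":1},{"rot":[0,0,0],"dp":[8,2,100],"claw":1},{"rot":[0,0,0],"dp":[8,2,130],"claw":1},{"rot":[0,0,0],"dp":[8,2,138],"claw":1}]' | grep -E "tool_pos|contact|opening"
python3 -m inch '[{"rot":[0,0,0],"dp":[5,0,0],"claw":1},{"rot":[0,0,0],"dp":[11,0,0],"claw":1},{"rot":[0,0,0],"dp":[17,0,0],"claw":1},{"rot":[0,0,0],"dp":[23,0,0],"claw":1},{"rot":[0,0,0],"dp":[30,0,0],"claw":1}]' | grep -E "tool_pos|contact|opening"
python3 -m inch '[{"rot":[0,0,0],"dp":[8,0,0],"claw":1},{"rot":[0,0,0],"dp":[16,0,0],"claw":1},{"rot":[0,0,0],"dp":[24,0,0],"claw":1},{"rot":[0,0,0],"dp":[32,0,0],"claw":1},{"rot":[0,0,0],"dp":[36,0,0],"claw":1}]' | grep -E "tool_pos|contact|opening"
```

```text
tool_pos: [0.5015, -0.2474, 0.2118]
contact_force: [-32.0, 12.1, 67.4]
opening: -0.0
tool_pos: [0.5001, -0.22, 0.2155]
contact_force: [0.6, -3.0, 0.3]
opening: -0.0001
tool_pos: [0.4965, -0.1834, 0.215]
contact_force: [1.9, -3.4, 1.1]
opening: -0.0001
```

Drag is 3 N, so the jaw is sliding. Continuing with smaller steps until snug.

```bash

for i in 1 2; do python3 -m inch '[{"rot":[0,0,0],"dp":[2,0,0],"claw":1},{"rot":[0,0,0],"dp":[4,0,0],"claw":1},{"rot":[0,0,0],"dp":[6,0,0],"claw":1},{"rot":[0,0,0],"dp":[8,0,0],"claw":1}]' | grep -E "tool_pos|contact"; done
```

```text
tool_pos: [0.4956, -0.1772, 0.2147]
contact_force: [1.8, -3.5, 1.5]
tool_pos: [0.4949, -0.1688, 0.2147]
contact_force: [1.9, -3.5, 0.6]
```

```bash

for i in 1 2 3; do python3 -m inch '[{"rot":[0,0,0],"dp":[1,0,0],"claw":1},{"rot":[0,0,0],"dp":[2,0,0],"claw":1},{"rot":[0,0,0],"dp":[3,0,0],"claw":1},{"rot":[0,0,0],"dp":[3,0,0],"claw":1}]' | grep -E "tool_pos|contact"; done
```

```text
tool_pos: [0.4946, -0.1667, 0.2147]
contact_force: [3.0, -5.5, -0.8]
tool_pos: [0.4944, -0.1661, 0.2148]
contact_force: [6.0, -13.2, -5.9]
tool_pos: [0.4942, -0.1655, 0.2149]
contact_force: [8.4, -23.1, -8.4]
```

Motion stalled at y≈−0.166 with the push at 23 N. Checking the jar.

```bash
python3 - <<'E'
from h import *
s=grab("scene");t=grab("top")
for n,c,x0,y0,w,h in(("scene",s,285,180,40,50),("top",t,240,215,50,40)):
    v=c["pixels"].max(2);m=(v<45).astype(np.uint8);k,L,st,ce=cv2.connectedComponentsWithStats(m)
    for i in range(1,k):
        if st[i,4]>60 and x0<ce[i,0]<x0+w and y0<ce[i,1]<y0+h:
            ct=cv2.findContours((L==i).astype(np.uint8),0,2)[0][0].reshape(-1,2)
            b,rd=cv2.minEnclosingCircle(plane(c,ct,.076)[:,:2].astype(np.float32));print(n,st[i],np.round(b,4),rd*2000)
a=[cv2.resize(cv2.cvtColor(c["pixels"],4)[y:y+75,x:x+100],(400,300),interpolation=2) for c,x,y in((s,245,150),(t,235,195))]
cv2.imwrite("pics/c7.png",np.hstack(a))
E
```

```text
scene [284 188  29  25 474] [ 0.4987 -0.0262] 90.11011570692062
top [258 228  19  16 218] [ 0.482  -0.0245] 58.48769098520279
```

View pics/c7.png

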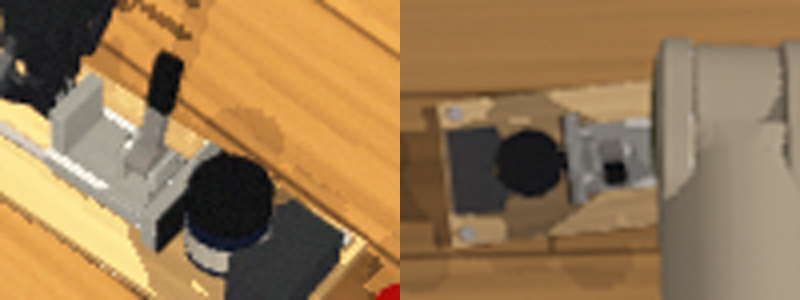

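Side view and top view agree: the jar sits between the rubber face and the V, with its centre at ≈(0.482, −0.0245) against the expected (0.481, −0.025). It is home and snug. Retreating from the tab, rising, and going to the −x side of the lever.

```bash

python3 -m inch '[{"rot":[0,0,0],"dp":[-8,0,0],"claw":1},{"rot":[0,0,0],"dp":[-20,0,0],"claw":1},{"rot":[0,0,0],"dp":[-20,0,-30],"claw":1},{"rot":[0,0,0],"dp":[-20,0,-65],"claw":1},{"rot":[0,0,0],"dp":[-20,0,-100],"claw":1}]' | grep -E "tool_pos|contact"
python3 -m inch '[{"rot":[0,0,0],"dp":[0,-20,-30],"claw":1},{"rot":[0,0,0],"dp":[0,-50,-30],"claw":1},{"rot":[0,0,0],"dp":[0,-75,-30],"claw":1},{"rot":[0,0,0],"dp":[30,-75,-30],"claw":1},{"rot":[0,0,0],"dp":[60,-75,-30],"claw":1}]' | grep -E "tool_pos|contact"
python3 - <<'E'
from h import *
goto(.4312,-.0957,.128)
s=grab("scene")
a=[cv2.resize(cv2.cvtColor(c["pixels"],4)[y:y+75,x:x+100],(800,600),interpolation=2) for c,x,y in((s,245,150),)]
cv2.imwrite("pics/c8.png",a[0])
E
```

```text
tool_pos: [0.4953, -0.1795, 0.3147]
contact_force: [0.5, -0.4, 1.2]
tool_pos: [0.414, -0.1281, 0.3443]
contact_force: [0.8, 0.6, -0.0]
t 14.8833 pos [ 0.414  -0.1281  0.3443] open 0.0001 F [ 0.8  0.6 -0. ]
rot [-0.09 -0.03 -0.25] dp [30.7 20.2 61.3]
```

View pics/c8.png

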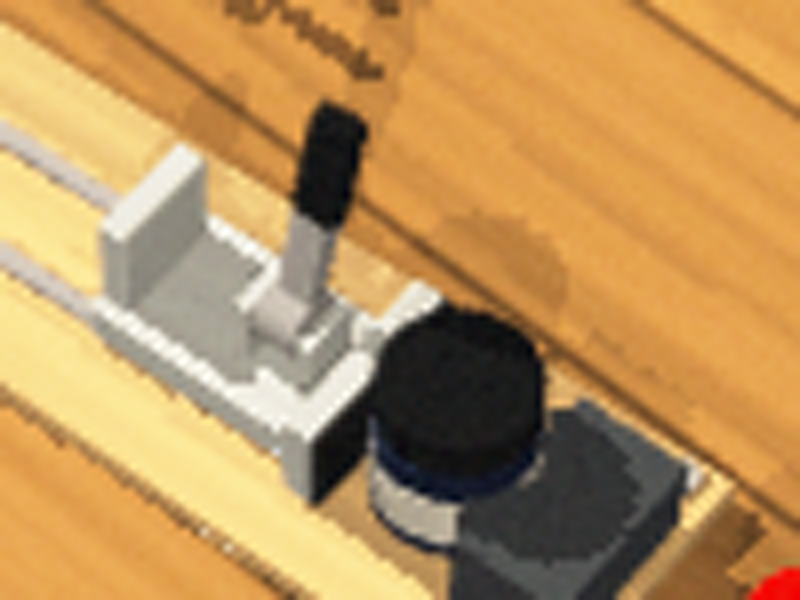

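The jar is held between rubber face and V, upright. The lever tip is at crop (338,115), its hinge near (290,315). Checking these against my expected positions.

```bash
python3 - <<'E'
from h import *
s=load("scene")
u=np.array([338,115])/8+[245,150]
print("end",plane(s,u,.134)[0])
y=np.array([-.094,.9956,0]);x=np.array([.9956,.094,0]);H=np.array([.486,-.0905,.052])
for th in(-.35,-.2,-.1,0): print(th,(proj(s,H+.085*(np.sin(th)*x+np.cos(th)*np.array([0,0,1])))-[245,150])*8)
print("hinge",(proj(s,H)-[245,150])*8, "tab mid top",(proj(s,[.486,-.0905,.07]-.059*y)-[245,150])*8)
E
```

```text
end [ 0.46303085 -0.09250194  0.134     ]
-0.35 [[349.25728054 106.88423533]]
-0.2 [[325.60313239 124.51142593]]
-0.1 [[309.15489657 138.93961943]]
0 [[292.37839542 155.3476331 ]]
hinge [[289.62044425 315.86589942]] tab mid top [[146.5355163  193.17470874]]
```

Matches: hinge and tab project within 10 crop px, and the lever leans back about 0.28 rad (joint ≈0.07). Descending beside it.

```bash

python3 -m inch '[{"rot":[0,0,0],"dp":[20,12,0],"claw":1},{"rot":[0,0,0],"dp":[31,17,0],"claw":1},{"rot":[0,0,0],"dp":[31,17,25],"claw":1},{"rot":[0,0,0],"dp":[31,17,50],"claw":1},{"rot":[0,0,0],"dp":[31,17,61],"claw":1}]' | grep -E "tool_pos|contact"
python3 -m inch '[{"rot":[0,0,0],"dp":[0,6,0],"claw":1},{"rot":[0,0,0],"dp":[0,12,0],"claw":1},{"rot":[0,0,0],"dp":[0,18,0],"claw":1},{"rot":[0,0,0],"dp":[0,25,0],"claw":1},{"rot":[0,0,0],"dp":[0,31,0],"claw":1}]' | grep -E "tool_pos|contact"
python3 -c "
from h import *
goto(.486,-.0905,.070)"
```

```text
tool_pos: [0.4285, -0.0941, 0.281]
contact_force: [-0.9, -0.9, 0.4]
tool_pos: [0.4618, -0.0919, 0.2847]
contact_force: [-0.6, 0.4, 0.5]
t 15.7667 pos [ 0.4618 -0.0919  0.2847] open -0.0004 F [-0.6  0.4  0.5]
rot [0.09 0.02 0.01] dp [-0.8 24.2 59.8]
```

```bash

python3 -m inch '[{"rot":[0,0,0],"dp":[0,9,0],"claw":1},{"rot":[0,0,0],"dp":[0,18,1],"claw":1},{"rot":[0,0,0],"dp":[0,27,3],"claw":1},{"rot":[0,0,0],"dp":[0,36,6],"claw":1},{"rot":[0,0,0],"dp":[0,44,11],"claw":1}]' | grep -E "tool_pos|contact"
python3 -m inch '[{"rot":[0,0,0],"dp":[0,5,4],"claw":1},{"rot":[0,0,0],"dp":[0,10,9],"claw":1},{"rot":[0,0,0],"dp":[0,15,15],"claw":1},{"rot":[0,0,0],"dp":[0,19,22],"claw":1},{"rot":[0,0,0],"dp":[0,22,29],"claw":1}]' | grep -E "tool_pos|contact"
python3 -c "
from h import *
goto(.486,-.0905,.070)"
```

```text
tool_pos: [0.5056, -0.0876, 0.2727]
contact_force: [-0.3, -0.6, 2.0]
tool_pos: [0.5268, -0.0855, 0.2432]
contact_force: [1.4, 0.4, 2.8]
t 16.6 pos [ 0.5268 -0.0855  0.2432] open -0.0002 F [1.4 0.4 2.8]
rot [ 0.05 -0.01  0.03] dp [ -1.1 -41.2  18.2]
```

```bash

python3 -m inch '[{"rot":[0,0,0],"dp":[0,2,4],"claw":1},{"rot":[0,0,0],"dp":[0,4,7],"claw":1},{"rot":[0,0,0],"dp":[0,5,10],"claw":1},{"rot":[0,0,0],"dp":[0,5,12],"claw":1},{"rot":[0,0,0],"dp":[0,5,12],"claw":1}]' | grep -E "tool_pos|contact"
python3 -m inch '[{"rot":[0,0,0],"dp":[0,0,1],"claw":1},{"rot":[0,0,0],"dp":[0,0,2],"claw":1},{"rot":[0,0,0],"dp":[0,0,3],"claw":1},{"rot":[0,0,0],"dp":[0,0,3],"claw":1}]' | grep -E "tool_pos|contact"
```

```text
tool_pos: [0.531, -0.0852, 0.2313]
contact_force: [-0.1, -0.0, -0.3]
tool_pos: [0.5312, -0.085, 0.2305]
contact_force: [-7.2, -0.2, 18.9]
```

```bash

python3 -m inch '[{"rot":[0,0,0],"dp":[0,0,1],"claw":1},{"rot":[0,0,0],"dp":[0,0,2],"claw":1},{"rot":[0,0,0],"dp":[0,0,2],"claw":1},{"rot":[0,0,0],"dp":[0,0,2],"claw":1}]' | grep -E "tool_pos|contact"
python3 -m inch '[{"rot":[0,0,0],"dp":[0,0,-20],"claw":1},{"rot":[0,0,0],"dp":[0,0,-50],"claw":1},{"rot":[0,0,0],"dp":[0,0,-85],"claw":1},{"rot":[0,0,0],"dp":[0,0,-120],"claw":1},{"rot":[0,0,0],"dp":[0,0,-150],"claw":1}]' | grep -E "tool_pos|contact"
python3 -m inch '[{"rot":[0,0,0],"dp":[-30,0,0],"claw":1},{"rot":[0,0,0],"dp":[-65,0,0],"claw":1},{"rot":[0,0,0],"dp":[-100,0,0],"claw":1},{"rot":[0,0,0],"dp":[-130,0,0],"claw":1},{"rot":[0,0,0],"dp":[-150,0,0],"claw":1}]' | grep -E "tool_pos|contact"
python3 - <<'E'
from h import *
s=grab("scene");t=grab("top")
a=[cv2.resize(cv2.cvtColor(c["pixels"],4)[y:y+75,x:x+w],(int(w*5.3),400),interpolation=2) for c,x,y,w in((s,255,150,75),(t,240,195,75))]
cv2.imwrite("pics/c9.png",np.hstack(a))
H=np.array([.486,-.0905,.052]);x=np.array([.9956,.094,0])
print("level end expected, scene crop",(proj(s,H+.085*x)-[255,150])*5.3)
for l in(1.7,): th=l-.35;print("at 1.7",(proj(s,H+.085*(np.sin(th)*x+np.cos(th)*np.array([0,0,1])))-[255,150])*5.3)
E
```

```text
tool_pos: [0.5313, -0.0849, 0.2301]
contact_force: [-14.7, 0.8, 33.8]
tool_pos: [0.531, -0.085, 0.3792]
contact_force: [1.3, 0.1, -0.1]
tool_pos: [0.5447, -0.2386, 0.3765]
contact_force: [0.2, -0.2, 0.0]
level end expected, scene crop [[ 30.06408761 324.31968793]]
at 1.7 [[ 31.82590295 299.94261553]]
```

View pics/c9.png

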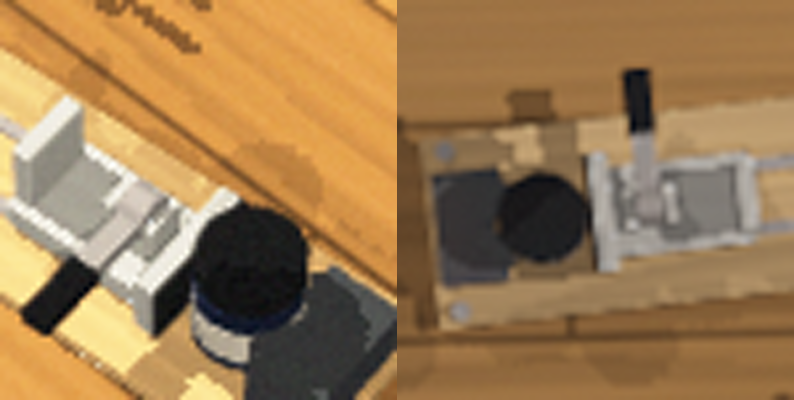

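The lever lies level: its end is at scene crop (38,322), and (30,324) is expected at level. The jar is upright in the V against the jaw face, and the arm is clear. Handing in.

```bash
python3 -c "
from rig import r
print(r.job_done())"
```

```text
the job is handed in; nothing more can be done
None
```

The middle-sized jar is upright and snug in the V, the cam lever is flipped down to level, and the job is handed in; no verdict came back, so this rests on my last camera views. On the way, the jar tilted in the grip against the V and had to be righted on the base.

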